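# Free the indexed turntable

### The arm

A 6-joint arm with a two-finger parallel gripper is mounted at the origin on the work surface. World frame = base frame: x ahead of the robot, y to its left, z up, the work surface at z = 0. Lengths are in m, angles in rad, forces in N, time in s.
With the tool pointing down it reaches from about 0.425 to 0.95 m from the base axis. Payload 3.5 kg.
Tool frame: the origin (TCP) lies on the centre line of the jaws, within the pads' length; the fingertips stand 25 mm ahead of it and the grasp point (between the pads) lies 6 mm ahead of it; z points along the fingers, y is the line along which they close (so a half turn about z gives the same grasp; the last joint's range is limited). The gripper opens to 85 mm and grips with 20 to 120 N. Pads are 22 mm wide; open, the fingers measure 114 mm over their backs; the gripper's body (76 mm by 85 mm) begins 54 mm behind the grasp point. The pads swing forward as they close: fully open they stand 13 mm farther back than shut.
Start: joints at [1.162, 0.286, 1.577, -0, 1.279, -0.15], TCP at [0.173, 0.653, 0.256] pointing down, gripper open.
Joint ranges: [-2.77, 2.77], [-0.9, 2.22], [0.21, 2.48], [-1.53, 4.67], [0.24, 2.81], [-2.84, 2.84]. Speed limits (rad/s): [2.79, 2.79, 3.14, 3.14, 3.14, 3.14].

### API

Orientations are given as [roll, pitch, yaw] about the fixed x, y, z axes, in that order (R = Rz(yaw) Ry(pitch) Rx(roll)).
In Python, from workcell import r gives the robot as it stands. The module is installed in compiled form; this text tells all that it offers.
- The arm moves only by the tool arm_command, never from a script. Its argument "deltas" is one flat list of numbers, 7 for each row, row after row: the shift along the tool's x, y, z in cm, then the turn, a rotation vector about the tool's x, y, z in degrees, then the finger opening in cm, from 0 to 8.54. A call has exactly 8 rows; each row is the pose to reach, as a shift and turn from the pose commanded when the call began, along the tool's axes at that moment; what a row does not reach only later rows make up. A row lasts 1/8 s, in which the tool goes at most 62.5 mm and 10.7 degrees, less where a joint would pass 70% of its speed; a pose out of reach is approached as far as the arm can. A call with a gripper value outside its range is refused whole. The fingers move at their own pace and stop on an object; "newtons" is the grip in N (left out, the last holds). Time passes only in rows, so rows that repeat a pose let the fingers close, or fill a call up. It gives the time, the measured TCP pose, the force, the opening and the grip force at its end, in the units of the state.
- r.state(): the state, without advancing time (a new reading comes with each control period).
- r.capture(name): name is "side" or "top" or "wrist"; returns (picture, depth): 400x640x3 uint8, red, green, blue; 400x640 float32, m along the optical axis (not along the pixel's ray), 0 where there is no reading.
- r.get_calibration(name): a dict with "mtx" (3x3 intrinsics, pixels), "R" (3x3) and "t" (3): a world point X has camera coordinates R X + t; the wrist camera has in their place "T_tool_cam" (4x4, takes a point from camera to tool coordinates, whose origin is the TCP and whose axes are the flange's). Camera axes: x right, y down, z forward; pixel columns grow to the right and rows downward; lengths in m; the calibration is good to about 2 mm. A picture is of the moment at which its call begins: read the wrist's pose just before it. get_calibration takes no time and is no camera call.
- r.job_done(): hands the job in; it is judged then, once.
Trained networks look in the newest picture that a camera, given by its name, has taken for a name from the list of things; names that differ only in an ending like _2 or _b are one class to them, and where a whole thing is asked for, a point or a joint stands for the part that bears it (a point fixed in the world has none). Each returns a list of dicts, best first, with "score" (0 to 1); they miss things now and then, are a little off and sometimes report something else, mostly with a low value. They report only what shows in the picture. A call takes as long as a camera call. They do not tell look-alikes from the thing itself.
- r.masks_of(camera, thing): "mask" (400x640 bool, what is visible of it) and "rect" ([left, top, right, bottom] in pixels, round what is visible of it).
The state is a dict: "t": time; "qpos": joint angles; "qd": joint speeds; "joint_efforts": joint torques, N m; "ee_pos": TCP position; "tcp_rot": TCP orientation; "force": force on the tool from outside, world axes, zero at the start; "moment": the same for the moment, N m; "width": finger opening in m; "grasp_force": force on a finger pad.
Only numpy, scipy, OpenCV 4.12 (cv2) and the standard library are available. Lean on these libraries where they do the work, as an engineer would, in place of code of your own. Each camera call takes 0.05 s, during which the arm holds its last target. There are 200 camera calls.

### The job

A cork sanding block has been left lying across the turntable, on top of the black knob of its index plunger. Lift the block off and set it down flat in the wooden tray, then pull the plunger's knob straight up against its spring as far as it goes, so that the pin is right out of its hole in the index ring and the turntable is free. Finish while still holding the knob fully up: do not let it go, do not turn the turntable, and leave the rabbit on it and everything else where they are.

Things in the scene. Friction and masses are not known exactly. Their poses are not given: they have to be found in the camera images.
- stand: Fixed bench turntable. Origin on the work surface, on the vertical rotation axis; the plunger stands on its -x side. Grey base 240 mm across; aluminium index ring 330 mm across, 12 mm thick, top face 87 mm above the work surface, 24 holes at 150 mm radius; round plywood board 210 mm across, 18 mm thick, its top face 155 mm above the work surface.
- bracket_top (a point): Centre of the flat top of the grey plunger bracket, on the plunger axis (150 mm from the turntable's axis), 105 mm above the work surface. The bracket is 50 mm wide along the stand's y. On it stands the plunger's steel barrel, 20 mm in diameter, 22 mm high (nut 25 mm across, 8 mm high at its foot), with the knob on top
- knob_top (a point): Centre of the flat top of the black plunger knob; moves with it. Round head 32 mm in diameter, 22 mm high, below it a neck 22 mm in diameter, 6 mm high. Seated, this point is 155 mm above the work surface, level with the board, and the head is 29 mm clear of the board's edge; along the stand's y there is free room on both sides. Hidden under the block at the start.
- knob: The same black knob; origin at the centre of its underside, 28 mm below knob_top, on the plunger axis, z up.
- plunger (a joint): Travel of the plunger, m: 0 = seated, pin 10 mm deep in its hole; grows as the knob is pulled straight up; 0.015 = at the stop, pin tip 5 mm above the ring. A spring pulls it down with about 5 N at 0 and 11 N at the stop; it does not stay up by itself. Grip the knob firmly (25 to 50 N).
- pin_tip (a point): Lower end of the plunger's steel pin (12 mm in diameter), on the plunger axis; moves with it.
- hole (a point): Mouth of the hole that the pin sits in, at the top face of the index ring; turns with the turntable. Its z points up.
- turntable (a joint): Turn of the ring and board about the vertical axis, rad; 0 at the start, with the pin in its hole; only the pin and light bearing friction hold it.
- block: Cork sanding block, 110 (x) x 50 (y) x 30 (z) mm, about 70 g, with a dark sandpaper face below. Origin at the centre of its underside. At the start it lies level on the board's edge and on the knob, bridging the gap, its long side pointing roughly outwards from the turntable's axis.
- tray: Fixed open wooden tray, 180 (x) x 270 (y) x 35 (z) mm outside, walls and floor 8 mm thick. Origin at the centre of its underside, on the work surface. A small tin stands towards its +y end; the half towards -y is empty.
- tin: Closed steel tin, 58 mm in diameter, 45 mm high, standing in the tray; origin at the centre of its underside.
- rabbit: White papier-mache rabbit head standing loose on the board, about 100 mm across, 130 mm high over the ears, 180 g; origin at the centre of its underside, within about 35 mm of the turntable's axis on the side away from the plunger.
- jar_a: Amber jar with lid, 54 mm in diameter, 75 mm high; origin at the centre of its underside. A bystander.
- jar_b: White jar with black lid, 60 mm in diameter, 90 mm high; origin at the centre of its underside. A bystander.
- brush_pot: Steel pot 74 mm in diameter, 100 mm high, with brushes up to 210 mm high; origin at the centre of its underside. A bystander.
- brush: Flat brush 200 mm long lying on the table along its x axis; a bystander.
- ear: White papier-mache rabbit's ear, 225 x 50 x 22 mm, lying on the table along its x axis; a bystander.
There are look-alikes about, which are no part of the job. Of the things shaped like the block, the cork one is meant.

How it is judged:
By the outcome, as a careful person would: the job done as asked, in the order asked, and still so for the second after the job is handed in, while the arm keeps its last pose, push and grip.
It also fails if it takes over 58 s, if anything falls off the work surface, if the arm or the gripper's body presses on something with over 40 N, if the wrist force passes 120 N, or if a joint passes its speed limit or range.

## Working session

There is one attempt and no reset: what is moved stays moved. The work goes in short steps, Python scripts to look and compute and a tool call to move; the robot and the scene stay as the last step left them, time stands still between calls to the robot, and variables do not carry over. Pictures are saved under pics/ and viewed, at most 10 in all, crops included, and the job is handed in when it is done.

Besides the shell and the picture viewer there is one more tool, called after "Request:" as name(argument=value, ...) on one line, values as JSON. arm_command: Moves the arm, as the interface text tells. Its arguments: {"type":"object","properties":{"deltas":{"type":"array","items":{"type":"number"}},"newtons":{"type":"number"}},"required":["deltas"]}

```bash
mkdir -p pics; cat > h.py <<'E'
import numpy as np, cv2
from workcell import r
from scipy.spatial.transform import Rotation as Ro
def save(n,im): cv2.imwrite('pics/'+n+'.png',cv2.cvtColor(im,cv2.COLOR_RGB2BGR))
def tool():
    s=r.state(); return np.array(s['ee_pos']),np.array(s['tcp_rot'])
def cloud(cam,depth,pose=None):
    c=r.get_calibration(cam);K=np.array(c['mtx'])
    v,u=np.mgrid[:400,:640]
    P=np.stack([(u-K[0,2])/K[0,0]*depth,(v-K[1,2])/K[1,1]*depth,depth],-1)
    if cam=='wrist':
        p,e=pose; R=Ro.from_euler('xyz',e).as_matrix(); T=np.array(c['T_tool_cam'])
        return (P@T[:3,:3].T+T[:3,3])@R.T+p
    return (P-np.array(c['t']))@np.array(c['R'])
E
python3 - <<'E'
from h import *
print(r.state())
ims=[]
for c in ('side','top'):
    im,d=r.capture(c); ims.append(im); np.save(c+'.npy',d); save(c+'0',im)
    W=cloud(c,d)
    cal=r.get_calibration(c); print(c,'cam at',-np.array(cal['R']).T@np.array(cal['t']))
    for n in ('block','knob','tray','tin','rabbit','stand','bracket_top'):
        for m in r.masks_of(c,n)[:4]:
            k=m['mask']&(d>0); 
            if k.sum()<5: continue
            p=W[k]; print(c,n,round(m['score'],2),m['rect'],k.sum(),np.median(p,0).round(3),'z95',np.percentile(p[:,2],95).round(3))
save('both0',cv2.resize(np.vstack(ims),(480,600)))
E
```

```text
{'t': 0.0, 'qpos': array([ 1.16199427e+00,  2.87161388e-01,  1.57816664e+00, -3.75007255e-06,
        1.27860736e+00, -1.49973482e-01]), 'qd': array([ 0.0004743 , -0.0009375 , -0.00168857, -0.00205243,  0.00043409,
       -0.00014347]), 'joint_efforts': array([ 1.47498686e-03, -4.05982411e+01, -2.92624766e+01, -3.39497467e-05,
        5.98706290e-03,  7.56525338e-06]), 'ee_pos': array([0.17248021, 0.6519745 , 0.25495557]), 'tcp_rot': array([-3.13927567e+00, -3.46485315e-04,  2.88276476e+00]), 'force': array([-0.44959435,  0.0952592 ,  0.53831876]), 'moment': array([0.00378197, 0.01707855, 0.03750978]), 'grasp_force': 0.0, 'width': 0.08555267862362363}
side cam at [0.51485103 0.96395431 0.76644069]
side block 0.94 [286.4, 352.7, 346.8, 386.5] 1517 [0.554 0.48  0.03 ] z95 0.032
side block 0.7 [298.3, 236.8, 352.1, 262.1] 1075 [0.541 0.277 0.184] z95 0.187
side knob 0.68 [214.3, 219.1, 353.1, 325.6] 9184 [0.643 0.302 0.088] z95 0.157
side tray 0.98 [274.5, 167.8, 338.9, 224.5] 2324 [ 0.616 -0.232  0.01 ] z95 0.036
side tray 0.18 [333.8, 152.5, 388.2, 165.0] 432 [ 0.42  -0.478  0.02 ] z9
[... 474 characters left out ...]
86 [138.4, 195.1, 171.5, 234.0] 666 [0.554 0.464 0.031] z95 0.035
top block 0.74 [191.7, 188.1, 222.9, 232.5] 857 [0.541 0.256 0.186] z95 0.189
top block 0.21 [460.1, 214.7, 482.6, 286.5] 1162 [ 0.417 -0.49   0.022] z95 0.027
top tray 0.81 [332.4, 154.8, 429.2, 223.6] 4912 [ 0.617 -0.242  0.01 ] z95 0.037
top tray 0.15 [191.1, 186.8, 223.6, 234.3] 909 [0.541 0.256 0.186] z95 0.189
top tin 0.75 [346.4, 166.6, 363.7, 183.2] 311 [ 0.661 -0.148  0.054] z95 0.058
top rabbit 0.65 [193.5, 136.9, 235.1, 175.9] 1016 [0.671 0.219 0.223] z95 0.283
top stand 0.81 [167.8, 123.6, 285.2, 239.2] 8013 [0.64  0.201 0.091] z95 0.159
top stand 0.48 [170.9, 122.8, 282.2, 233.4] 7708 [0.644 0.196 0.091] z95 0.159
```

View pics/side0.png

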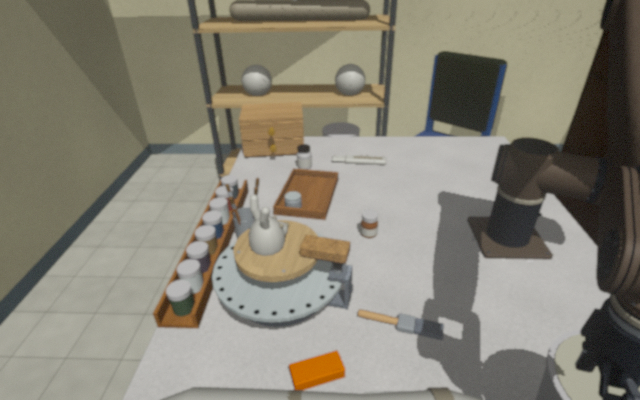

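View pics/top0.png

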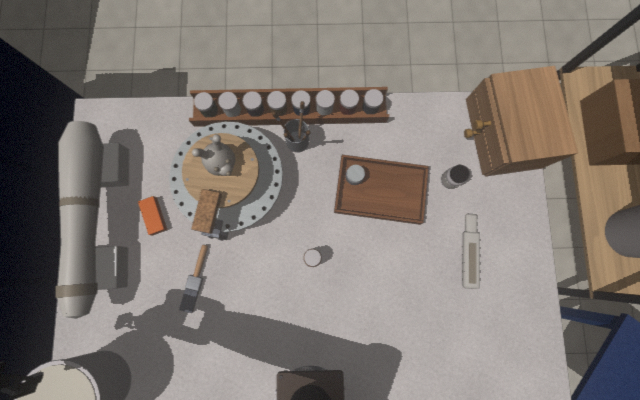

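```bash
python3 - <<'E'
from h import *
def circ(P):
    A=np.c_[2*P,np.ones(len(P))]; s=np.linalg.lstsq(A,(P**2).sum(1),rcond=None)[0]
    return s[:2],np.sqrt(s[2]+s[:2]@s[:2])
for c in('side','top'):
    d=np.load(c+'.npy'); W=cloud(c,d)
    ok=(d>0)
    # block top
    k=ok&(abs(W[...,2]-.186)<.006)&(np.hypot(W[...,0]-.541,W[...,1]-.266)<.08)
    p=W[k][:,:2].astype(np.float32); print(c,'block top',k.sum(),cv2.minAreaRect(p),np.median(W[k][:,2]))
    k=ok&(abs(W[...,2]-.02)<.02)&(np.hypot(W[...,0]-.616,W[...,1]+.235)<.19)
    k2=k&(W[...,2]>.028)
    print('tray rim',k2.sum(),cv2.minAreaRect(W[k2][:,:2].astype(np.float32)))
    # ring & board
    for z,R in((.087,.165),(.155,.105)):
        k=ok&(abs(W[...,2]-z)<.004)&(np.hypot(W[...,0]-.64,W[...,1]-.22)<.24)
        P=W[k][:,:2]; h=cv2.convexHull(P.astype(np.float32))[:,0]
        print(z,k.sum(),circ(h.astype(float)), np.median(W[k][:,2]))
    k=ok&(abs(W[...,2]-.105)<.004)&(np.hypot(W[...,0]-.54,W[...,1]-.26)<.14)
    print('bracket',k.sum(),np.median(W[k],0) if k.any() else 0)
im=cv2.imread('pics/side0.png');a=im[180:340,200:400]; b=cv2.imread('pics/top0.png')[110:250,130:300]
cv2.imwrite('pics/crop0.png',np.hstack([cv2.resize(a,(400,320)),cv2.resize(b,(389,320))]))
E
```

```text
side block top 722 ((0.5431047677993774, 0.2631224989891052), (0.052090954035520554, 0.11059262603521347), 77.43395233154297) 0.18538326489150653
tray rim 536 ((0.6173251271247864, -0.25421619415283203), (0.33338847756385803, 0.1811717450618744), 80.78137969970703)
0.087 5133 (array([0.67642965, 0.21597372]), np.float64(0.18610118896833547)) 0.08742061975891013
0.155 2462 (array([0.6607902 , 0.21046828]), np.float64(0.13504714505779458)) 0.15554819025214403
bracket 246 [0.50084799 0.27673134 0.10558025]
top block top 811 ((0.5419789552688599, 0.2599152624607086), (0.05126352608203888, 0.10974402725696564), 76.05021667480469) 0.18642039487674242
tray rim 819 ((0.6182663440704346, -0.2563070058822632), (0.3218962848186493, 0.18216411769390106), 80.991455078125)
0.087 4160 (array([0.68994271, 0.21663335]), np.float64(0.18624918945555927)) 0.08819474718865666
0.155 2852 (array([0.67769181, 0.19528424]), np.float64(0.13194672343349886)) 0.15623561685150522
bracket 146 [0.49501465 0.25107359 0.10627409]
```

View pics/crop0.png

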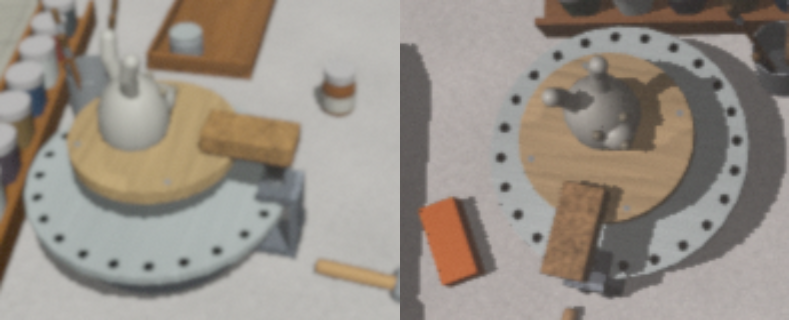

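Block candidates are the cork block bridging board and knob at side (325,249) / top (207,211), the orange block at side (317,370) / top (151,215), and the tray and ear, which the networks also reported at low score. I choose the cork one at z≈0.186 m. The crop confirms it: brown and speckled, lying on the board edge and the knob.

```bash
cat >> h.py <<'E'
def go(pos,yaw=None):
    p,e=tool(); R=Ro.from_euler('xyz',e)
    d=R.inv().apply(np.array(pos)-p)*100
    w=np.zeros(3)
    if yaw is not None:
        w=np.degrees((R.inv()*Ro.from_euler('xyz',[np.pi,0,yaw],)).as_rotvec())
    print('go',np.round(pos,3),'cm',d.round(2),'deg',w.round(1),'dist',np.linalg.norm(d).round(1))
E
python3 - <<'E'
from h import *
go([.535,.263,.27],np.radians(166.7))
E
```

```text
go [0.535 0.263 0.27 ] cm [-44.99 -28.38  -1.37] deg [ 0.  -0.  -1.5] dist 53.2
```

Request:
arm_command(deltas=[-5,-3.1,-0.8,0,0,0,8.5,-10,-6.3,-1.4,0,0,-0.5,8.5,-15,-9.4,-1.4,0,0,-1,8.5,-20,-12.6,-1.4,0,0,-1.5,8.5,-25,-15.8,-1.4,0,0,-1.5,8.5,-30,-18.9,-1.4,0,0,-1.5,8.5,-35,-22.1,-1.4,0,0,-1.5,8.5,-40,-25.2,-1.4,0,0,-1.5,8.5], newtons=30)

```text
t: 1.8
ee_pos: [0.496, 0.305, 0.2707]
tcp_rot: [3.141, 0.001, 2.909]
force: [0.9, -1.0, 0.2]
width: 0.0849
grasp_force: 0.0
```

```bash
cat > look.py <<'E'
from h import *
import sys
def look(name):
    pose=tool(); im,d=r.capture('wrist'); save(name,im); W=cloud('wrist',d,pose); np.save(name+'.npy',np.where(d[...,None]>0,W,np.nan)); return im,d,W
E
python3 - <<'E'
from look import *
im,d,W=look('w1')
ok=d>0
k=ok&(abs(W[...,2]-.186)<.005)&(np.hypot(W[...,0]-.541,W[...,1]-.26)<.08)
print(k.sum(),cv2.minAreaRect(W[k][:,:2].astype(np.float32)) if k.any() else 0,np.median(W[k][:,2]))
print(tool())
go([.535,.263,.27],np.radians(166.7))
E
```

```text
11229 ((0.5429203510284424, 0.26241642236709595), (0.05001513287425041, 0.10997166484594345), 77.0922622680664) 0.18439671650107625
(array([0.50052972, 0.30006775, 0.27068246]), array([-3.13896679,  0.00522474,  2.90398783]))
go [0.535 0.263 0.27 ] cm [-4.22 -2.79  0.1 ] deg [-0.2  0.3 -0.3] dist 5.1
```

View pics/w1.png

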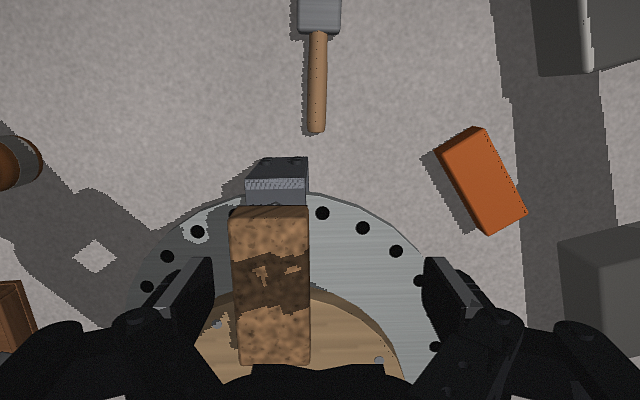

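The wrist picture shows the cork block at (270,285), the bracket at (277,185), and the orange look-alike at (480,180). The block's centre is (0.543, 0.262) with its top at about 0.185.

Request:
arm_command(deltas=[-2,-1.4,0,0,0,-0.2,8.5,-4.5,-3,0.5,0,0,-0.2,8.5,-4.5,-3,2.5,0,0,-0.2,8.5,-4.5,-3,4,0,0,-0.2,8.5,-4.5,-3,4,0,0,-0.2,8.5,-4.5,-3,4,0,0,-0.2,8.5,-4.5,-3,4,0,0,-0.2,8.5,-4.5,-3,4,0,0,-0.2,8.5])

```text
t: 2.85
ee_pos: [0.5319, 0.2673, 0.2311]
tcp_rot: [3.141, 0.001, 2.913]
force: [0.5, -0.0, 0.2]
width: 0.0851
grasp_force: 0.0
```

```bash
python3 - <<'E'
from look import *
im,d,W=look('w2')
ok=d>0
k=ok&(abs(W[...,2]-.186)<.005)&(np.hypot(W[...,0]-.541,W[...,1]-.26)<.08)
print(k.sum(),cv2.minAreaRect(W[k][:,:2].astype(np.float32)) if k.any() else 0,np.median(W[k][:,2]))
print(tool())
go([.535,.264,.182],np.radians(167.1))
# ring outer fit from w1 cloud
W=np.load('w1.npy')
k=(abs(W[...,2]-.105)<.004)&(np.hypot(W[...,0]-.5,W[...,1]-.26)<.06)
print('bracket',k.sum(),cv2.minAreaRect(W[k][:,:2].astype(np.float32)))
im=cv2.imread('pics/w1.png').max(2); k=(abs(W[...,2]-.087)<.006)&(im<60)
k=cv2.morphologyEx(k.astype(np.uint8),cv2.MORPH_OPEN,np.ones((3,3)))
n,l,s,c=cv2.connectedComponentsWithStats(k)
for i in range(1,n):
    if 40<s[i,4]<600: print(c[i].round(),s[i,4],np.median(W[l==i],0).round(4))
E
```

```text
18896 ((0.5433058142662048, 0.2623148560523987), (0.050061509013175964, 0.11034726351499557), 77.07099151611328) 0.18437232058004407
(array([0.53193845, 0.26717875, 0.23095721]), array([3.14108025e+00, 9.31070686e-04, 2.91267911e+00]))
go [0.535 0.264 0.182] cm [-0.37 -0.24  4.9 ] deg [ 0.   0.1 -0.2] dist 4.9
bracket 1655 ((0.49415701627731323, 0.269155889749527), (0.05021486431360245, 0.02369581162929535), 77.90966796875)
[288. 173.] 75 [0.4851 0.2818 0.0866]
[322. 213.] 144 [0.5274 0.3019 0.0868]
[362. 227.] 142 [0.5492 0.3344 0.0869]
[197. 231.] 140 [0.5183 0.1874 0.0866]
[396. 251.] 136 [0.579  0.3597 0.087 ]
[167. 256.] 148 [0.5352 0.1521 0.0866]
[418. 280.] 86 [0.6143 0.3752 0.0869]
[146. 286.] 139 [0.5606 0.1226 0.0868]
[435. 346.] 98 [0.6917 0.3805 0.0869]
```

Request:
arm_command(deltas=[-0.4,-0.25,2,0,0,-0.2,8.5,-0.4,-0.25,4,0,0,-0.2,8.5,-0.4,-0.25,4.9,0,0,-0.2,8.5,-0.4,-0.25,4.9,0,0,-0.2,4,-0.4,-0.25,4.9,0,0,-0.2,4,-0.4,-0.25,4.9,0,0,-0.2,4,-0.4,-0.25,4.9,0,0,-0.2,4,-0.4,-0.25,4.9,0,0,-0.2,4], newtons=30)

```text
t: 3.9
ee_pos: [0.5354, 0.2638, 0.182]
tcp_rot: [3.141, 0.001, 2.916]
force: [0.0, -1.0, 1.6]
width: 0.0496
grasp_force: 31.4
```

```bash
python3 - <<'E'
from h import *
from scipy.optimize import least_squares
H=np.array([[.5274,.3019],[.5492,.3344],[.5183,.1874],[.579,.3597],[.5352,.1521],[.6143,.3752],[.5606,.1226],[.6917,.3805]])
s=least_squares(lambda c:np.hypot(*(H-c).T)-.15,[.64,.22]); print(s.x,s.fun.round(4))
a=np.arctan2(*(H-s.x).T[::-1]); print(np.degrees(a)%15)
f=np.radians(167.9); print('axis',s.x+.15*np.array([np.cos(f),np.sin(f)]))
# tray from top/side cloud: floor
for c in('side','top'):
    d=np.load(c+'.npy');W=cloud(c,d)
    k=(d>0)&(abs(W[...,2]-.035)<.006)&(np.hypot(W[...,0]-.617,W[...,1]+.24)<.175)
    n,l,st,_=cv2.connectedComponentsWithStats(k.astype(np.uint8))
    for i in range(1,n):
        if st[i,4]>60: print(c,st[i],cv2.minAreaRect(W[l==i][:,:2].astype(np.float32)))
    k=(d>0)&(abs(W[...,2]-.010)<.005)&(np.hypot(W[...,0]-.617,W[...,1]+.24)<.175)
    n,l,st,_=cv2.connectedComponentsWithStats(k.astype(np.uint8)); i=1+st[1:,4].argmax()
    print(c,'floor',cv2.minAreaRect(W[l==i][:,:2].astype(np.float32)),np.median(W[l==i][:,2]))
print(r.state()['width'],r.state()['grasp_force'],tool())
E
```

```text
[0.66099051 0.23365992] [ 0.      0.0005  0.      0.0004 -0.0001 -0.001  -0.0003  0.    ]
[2.94135924 2.97638854 2.96256925 3.04446271 2.95852598 3.25642379
 2.88859171 3.1876644 ]
axis [0.51432303 0.26510271]
side [273 168  66  46 502] ((0.6216943264007568, -0.22733332216739655), (0.278918594121933, 0.18117398023605347), 80.78672790527344)
side floor ((0.6234586238861084, -0.24851439893245697), (0.2325834333896637, 0.15993732213974), 81.21065521240234) 0.008794062907877329
top [335 155  94  69 798] ((0.6222741007804871, -0.23106558620929718), (0.27077144384384155, 0.18216703832149506), 80.9871826171875)
top floor ((0.6243529319763184, -0.23219351470470428), (0.25449663400650024, 0.16194367408752441), 81.10653686523438) 0.009560042862442024
0.0495842911493118 31.413840651512146 (array([0.53538003, 0.26375583, 0.18196053]), array([3.14101864e+00, 9.50497269e-04, 2.91600825e+00]))
```

Request:
arm_command(deltas=[0,0,-1,0,0,0,4,0,0,-3,0,0,0,4,0,0,-6,0,0,0,4,1.5,-0.4,-9,0,0,0,4,1,-3.5,-10,0,0,0,4,-0.5,-8,-10,0,0,0,4,-1.8,-12,-10,0,0,0,4,-2.5,-14,-10,0,0,0,4])

```text
t: 4.9
ee_pos: [0.5285, 0.1198, 0.2833]
tcp_rot: [3.141, 0.002, 2.914]
force: [0.0, 0.2, -0.8]
width: 0.0497
grasp_force: 31.3
```

```bash
python3 - <<'E'
from h import *
im,d=r.capture('side'); save('s2',im)
print(r.state()['width'],r.state()['grasp_force'],tool())
go([.606,-.286,.10],np.radians(171))
go([.606,-.286,.037],np.radians(171))
E
```

```text
0.049585108801395564 31.3376122713089 (array([0.52883388, 0.11819509, 0.28320631]), array([-3.14016871e+00,  2.89865458e-03,  2.91323318e+00]))
go [ 0.606 -0.286  0.1  ] cm [-16.61 -37.6   18.42] deg [-0.1  0.2 -4.1] dist 45.0
go [ 0.606 -0.286  0.037] cm [-16.6  -37.59  24.72] deg [-0.1  0.2 -4.1] dist 48.0
```

View pics/s2.png

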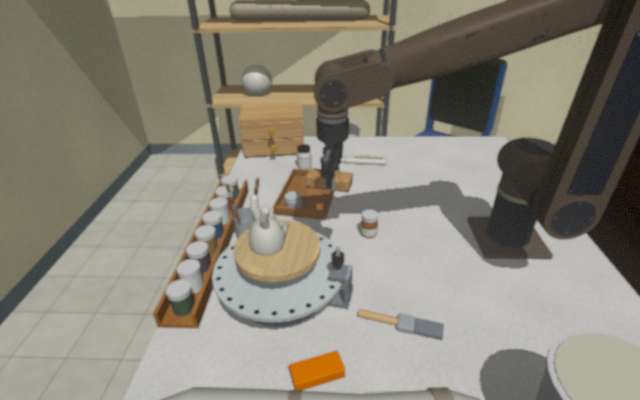

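The block is held level at (330,180), and the bare knob shows at (338,258) with the rabbit undisturbed.

Request:
arm_command(deltas=[-1.7,-3.8,0,0,0,0,4,-4,-9,0,0,0,-1,4,-6.3,-14.3,0,0,0,-2,4,-8.6,-19.5,0,0,0,-3,4,-10.9,-24.7,0,0,0,-4,4,-13.2,-29.9,2,0,0,-4.1,4,-15.3,-34.7,4,0,0,-4.1,4,-16.6,-37.6,8,0,0,-4.1,4])

```text
t: 5.95
ee_pos: [0.6077, -0.2854, 0.2046]
tcp_rot: [-3.138, 0.007, 2.986]
force: [0.9, 0.8, -1.1]
width: 0.0496
grasp_force: 31.5
```

Request:
arm_command(deltas=[0,0,2,0,0,0,4,0,0,5,0,0,0,4,0,0,7,0,0,0,4,0,0,8,0,0,0,4,0,0,9,0,0,0,4,0,0,10,0,0,0,4,0,0,10,0,0,0,4,0,0,10,0,0,0,4])

```text
t: 6.95
ee_pos: [0.6061, -0.2822, 0.1019]
tcp_rot: [-3.141, 0.001, 2.987]
force: [0.5, -0.5, -0.3]
width: 0.0497
grasp_force: 31.5
```

```bash
python3 - <<'E'
from look import *
im,d,W=look('w3')
print(r.state()['width'],r.state()['force'],tool())
go([.606,-.286,.037],np.radians(171))
im2,d2=r.capture('top'); a=im2[120:260,300:460]
save('place',np.hstack([cv2.resize(im,(480,300)),cv2.resize(a,(343,300))])[:,:800])
E
```

```text
0.04968888753070149 [ 0.10538081  0.25412219 -0.9086029 ] (array([ 0.60618253, -0.2822971 ,  0.10204752]), array([-3.14109287e+00,  1.11099990e-03,  2.98742244e+00]))
go [ 0.606 -0.286  0.037] cm [-0.03 -0.37  6.5 ] deg [-0.   0.1  0.2] dist 6.5
```

View pics/place.png

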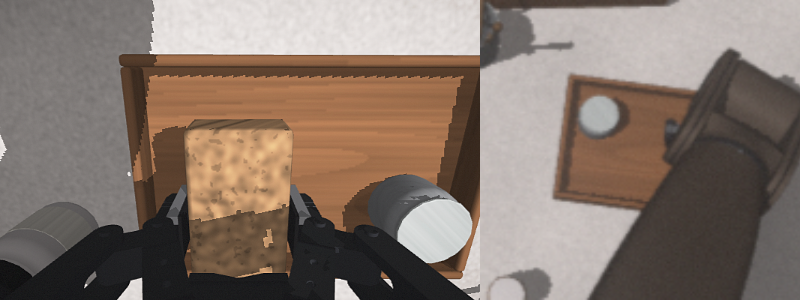

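The wrist view shows the block in the empty half of the tray at (238,200), inside the walls and well clear of the tin at (420,215). I lower it here.

Request:
arm_command(deltas=[0,0,2,0,0,0,4,0,0,4,0,0,0,4,0,0,5.5,0,0,0,4,0,0,6.2,0,0,0,4,0,0,6.4,0,0,0,4,0,0,6.5,0,0,0,4,0,0,6.5,0,0,0,4,0,0,6.5,0,0,0,4])

```text
t: 8.05
ee_pos: [0.6061, -0.2822, 0.037]
tcp_rot: [-3.141, 0.001, 2.988]
force: [-0.9, -0.1, -0.4]
width: 0.0496
grasp_force: 31.5
```

Request:
arm_command(deltas=[0,0,0.05,0,0,0,4,0,0,0.1,0,0,0,4,0,0,0.15,0,0,0,4,0,0,0.15,0,0,0,4,0,0,0.15,0,0,0,4,0,0,0.15,0,0,0,4,0,0,0.15,0,0,0,4,0,0,0.15,0,0,0,4])

```text
t: 9.05
ee_pos: [0.6059, -0.2821, 0.035]
tcp_rot: [-3.142, 0.0, 2.987]
force: [-0.9, 0.3, 2.6]
width: 0.0495
grasp_force: 31.7
```

Request:
arm_command(deltas=[0,0,0,0,0,0,6.4,0,0,0,0,0,0,6.4,0,0,0,0,0,0,6.4,0,0,-2,0,0,0,6.4,0,0,-5,0,0,0,6.4,0,0,-10,0,0,0,6.4,0,0,-15,0,0,0,7,0,0,-20,0,0,0,8,0])

```text
schema error: expected a multiple of 7 numbers
```

Request:
arm_command(deltas=[0,0,0,0,0,0,6.4,0,0,0,0,0,0,6.4,0,0,0,0,0,0,6.4,0,0,-2,0,0,0,6.4,0,0,-5,0,0,0,6.4,0,0,-10,0,0,0,6.4,0,0,-15,0,0,0,7,0,0,-20,0,0,0,8])

```text
t: 10.05
ee_pos: [0.6059, -0.282, 0.2384]
tcp_rot: [-3.141, 0.002, 2.988]
force: [1.0, -0.1, 0.2]
width: 0.0802
grasp_force: 0.0
```

```bash
python3 - <<'E'
from look import *
print(r.state()['width'],r.state()['force'],tool())
im,d,W=look('w4')
for m in r.masks_of('wrist','block')[:2]:
    k=m['mask']&(d>0); print(m['score'],m['rect'],np.percentile(W[k][:,2],[10,50,90]),np.median(W[k],0))
k=(d>0)&(abs(W[...,2]-.038)<.006)&(np.hypot(W[...,0]-.613,W[...,1]+.282)<.064)
n,l,st,_=cv2.connectedComponentsWithStats(k.astype(np.uint8)); i=1+st[1:,4].argmax(); P=W[l==i]
print(cv2.minAreaRect(P[:,:2].astype(np.float32)),np.linalg.lstsq(np.c_[P[:,:2]-[.613,-.282],np.ones(len(P))],P[:,2],rcond=None)[0])
# knob from side image/cloud; go above it
p,e=tool(); d2=None
im2,ds=r.capture('side'); Ws=cloud('side',ds)
k=(ds>0)&(abs(Ws[...,2]-.154)<.005)&(np.hypot(Ws[...,0]-.514,Ws[...,1]-.265)<.025); print('knob side',k.sum(),np.median(Ws[k],0) if k.any() else 0)
k=(ds>0)&(abs(Ws[...,2]-.154)<.02)&(np.hypot(Ws[...,0]-.514,Ws[...,1]-.265)<.03); print('knob side',k.sum(),Ws[k].mean(0),Ws[k].min(0),Ws[k].max(0))
go([.514,.265,.26],np.radians(167.9)); go([.514,.10,.26],np.radians(167.9))
go([.514,.265,.26],np.radians(77.9))
E
```

```text
0.08016739503510638 [ 1.0313235  -0.11989523  0.15206682] (array([ 0.60586289, -0.28200418,  0.23836473]), array([-3.14068925e+00,  2.00107800e-03,  2.98754897e+00]))
((0.6139876842498779, -0.2831437587738037), (0.05004462972283363, 0.10995088517665863), 81.26388549804688) [0.00274226 0.00192472 0.03733591]
knob side 99 [0.51311201 0.26994898 0.15497935]
knob side 182 [0.51328898 0.27209879 0.15204452] [0.4990391  0.25059466 0.1346376 ] [0.52724343 0.28241798 0.17389675]
go [0.514 0.265 0.26 ] cm [17.65 52.73 -2.24] deg [-0.3  0.6  3.3] dist 55.6
go [0.514 0.1   0.26 ] cm [15.12 36.42 -2.14] deg [-0.3  0.6  3.3] dist 39.5
go [0.514 0.265 0.26 ] cm [17.65 52.73 -2.24] deg [ 0.3  0.7 93.3] dist 55.6
```

The block lies level in the tray with its top at 0.037, at (0.614, -0.283). Next is the knob.

Request:
arm_command(deltas=[1.3,4,-1,0,0,0,8.5,3.2,9.5,-2.2,0,0,0.5,8.5,5,15,-2.2,0,0,1,8.5,6.8,20.5,-2.2,0,0,1.5,8.5,8.7,26,-2.2,0,0,2,8.5,10.5,31.5,-2.2,0,0,2.5,8.5,12.4,37,-2.2,0,0,3.2,8.5,14.3,42.5,-2.2,0,0,3.2,8.5])

```text
t: 11.2
ee_pos: [0.5285, 0.1616, 0.2561]
tcp_rot: [-3.141, -0.001, 2.931]
force: [1.0, -0.5, 0.5]
width: 0.0852
grasp_force: 0.0
```

Request:
arm_command(deltas=[1.4,4.1,0,0,0,0,8.5,2.5,7.5,0,0,0,0,8.5,3.2,9.5,0,0,0,0,8.5,3.5,10.1,0,0,0,0,8.5,3.5,10.1,0,0,0,0,8.5,3.5,10.1,0,0,0,0,8.5,3.5,10.1,0,0,0,0,8.5,3.5,10.1,0,0,0,0,8.5])

```text
t: 12.2
ee_pos: [0.5168, 0.2654, 0.2569]
tcp_rot: [-3.142, 0.0, 2.931]
force: [-0.5, -0.2, -0.4]
width: 0.0852
grasp_force: 0.0
```

```bash
python3 - <<'E'
from look import *
im,d,W=look('w5')
print(tool())
k=(d>0)&(abs(W[...,2]-.155)<.006)&(np.hypot(W[...,0]-.514,W[...,1]-.265)<.028)
P=W[k]; print(k.sum(),cv2.minEnclosingCircle(P[:,:2].astype(np.float32)),P.mean(0),np.median(P,0))
k=(d>0)&(abs(W[...,2]-.105)<.004)&(np.hypot(W[...,0]-.5,W[...,1]-.266)<.05)
if k.any(): print('bracket',k.sum(),cv2.minAreaRect(W[k][:,:2].astype(np.float32)))
E
```

```text
(array([0.51670032, 0.26552786, 0.25686061]), array([-3.14158478e+00,  3.22563206e-05,  2.93090511e+00]))
1468 ((0.5139310359954834, 0.2650356888771057), 0.015981242060661316) [0.51164445 0.26548545 0.15428346] [0.51053492 0.26653572 0.15435463]
bracket 2706 ((0.5072896480560303, 0.2664157748222351), (0.05006367340683937, 0.05036540329456329), 78.41519927978516)
```

View pics/w5.png

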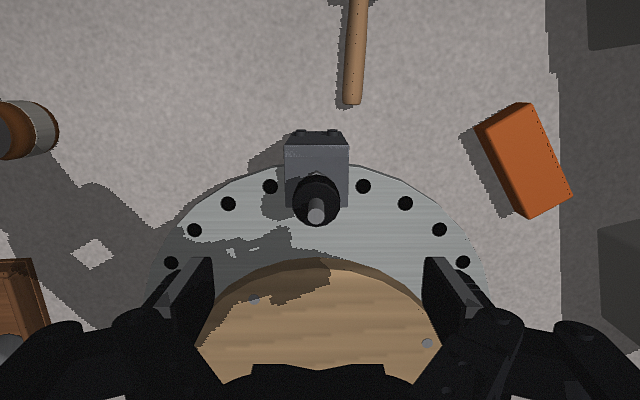

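The knob head is at (316,200). The fitted circle has 16.0 mm radius at (0.5139, 0.2650), with its top at 0.1545, all as described. I go down and grip along the stand's y.

Request:
arm_command(deltas=[0.25,-0.1,3,0,0,0,8.5,0.25,-0.1,6.5,0,0,0,8.5,0.25,-0.1,9,0,0,0,8.5,0.25,-0.1,10.3,0,0,0,8.5,0.25,-0.1,10.6,0,0,0,8.5,0.25,-0.1,10.6,0,0,0,8.5,0.25,-0.1,10.6,0,0,0,8.5,0.25,-0.1,10.6,0,0,0,6], newtons=45)

```text
t: 13.25
ee_pos: [0.5144, 0.2657, 0.1518]
tcp_rot: [3.141, 0.002, 2.932]
force: [-0.2, -0.2, -0.1]
width: 0.0691
grasp_force: 0.0
```

Request:
arm_command(deltas=[0,0,0,0,0,0,4.5,0,0,0,0,0,0,3.8,0,0,0,0,0,0,2,0,0,0,0,0,0,2,0,0,0,0,0,0,2,0,0,0,0,0,0,2,0,0,0,0,0,0,2,0,0,0,0,0,0,2], newtons=45)

```text
t: 14.25
ee_pos: [0.5138, 0.2649, 0.1512]
tcp_rot: [-3.14, -0.0, 2.932]
force: [-2.9, -4.5, 4.6]
width: 0.0306
grasp_force: 44.8
```

Request:
arm_command(deltas=[0,0,-0.2,0,0,0,2,0,0,-0.4,0,0,0,2,0,0,-0.6,0,0,0,2,0,0,-0.8,0,0,0,2,0,0,-1,0,0,0,2,0,0,-1.2,0,0,0,2,0,0,-1.3,0,0,0,2,0,0,-1.3,0,0,0,2])

```text
t: 15.25
ee_pos: [0.5137, 0.2649, 0.1619]
tcp_rot: [-3.14, -0.0, 2.932]
force: [4.4, -2.9, -10.0]
width: 0.0305
grasp_force: 45.3
```

Request:
arm_command(deltas=[0,0,-0.1,0,0,0,2,0,0,-0.2,0,0,0,2,0,0,-0.3,0,0,0,2,0,0,-0.4,0,0,0,2,0,0,-0.4,0,0,0,2,0,0,-0.4,0,0,0,2,0,0,-0.4,0,0,0,2,0,0,-0.4,0,0,0,2])

```text
t: 16.25
ee_pos: [0.5137, 0.2649, 0.1655]
tcp_rot: [-3.14, -0.0, 2.932]
force: [4.7, -2.7, -11.7]
width: 0.0306
grasp_force: 45.4
```

Request:
arm_command(deltas=[0,0,-0.1,0,0,0,2,0,0,-0.1,0,0,0,2,0,0,-0.2,0,0,0,2,0,0,-0.2,0,0,0,2,0,0,-0.2,0,0,0,2,0,0,-0.2,0,0,0,2,0,0,-0.2,0,0,0,2,0,0,-0.2,0,0,0,2])

```text
t: 17.25
ee_pos: [0.5137, 0.2649, 0.1664]
tcp_rot: [-3.141, -0.0, 2.931]
force: [7.5, -2.0, -15.9]
width: 0.0304
grasp_force: 45.9
```

```bash
python3 - <<'E'
from look import *
print(tool(),r.state()['force'])
im,d,W=look('w6')
k=(d>0)&(abs(W[...,2]-.167)<.01)&(np.hypot(W[...,0]-.514,W[...,1]-.265)<.018)
print('wrist',k.sum(),np.percentile(W[k][:,2],[10,50,90]) if k.any() else 0)
im2,ds=r.capture('side'); Ws=cloud('side',ds)
k=(ds>0)&(abs(Ws[...,2]-.16)<.025)&(np.hypot(Ws[...,0]-.514,Ws[...,1]-.265)<.02);print(k.sum(),np.percentile(Ws[k][:,2],[50,90]) if k.any() else 0)
save('final',np.hstack([cv2.resize(im,(420,263)),cv2.resize(im2[190:330,190:390],(376,263))]))
E
```

```text
(array([0.51365251, 0.26490826, 0.16639008]), array([-3.14063727e+00, -2.84252630e-04,  2.93142851e+00])) [  7.47569994  -2.03844627 -15.86121647]
wrist 5438 [0.16320432 0.16932678 0.17072185]
43 [0.16885    0.17275243]
```

View pics/final.png

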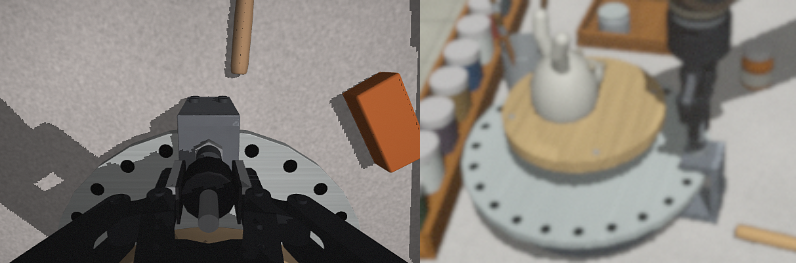

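The knob is held between the fingers at (208,185), with the barrel exposed below it. Its top has risen from 0.1545 to about 0.170. The pull jumped to 15.9 N while the arm barely moved, so the plunger is at its stop. The rabbit and turntable look as they were, so I hand in.

```bash
python3 -c "
from h import *
s=r.state();print(s['ee_pos'],s['force'],s['grasp_force'])
print(r.job_done())"
```

```text
[0.51364899 0.26490607 0.16638181] [  8.19938015  -1.62763557 -15.04855746] 45.933982729911804
the job is handed in; nothing more can be done
None
```

The job is handed in at about 17 s: the cork block lies flat in the empty half of the tray, and the knob is held fully up at its stop (about 15 mm of travel, 45 N grip); the turntable and rabbit looked unmoved in the last pictures.

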